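# Restock the counter display in mirrored order

## Task

Move the four brass fittings from the plywood stock rack to the aluminium display rack, one upright in each compartment, in reverse order: customers read the display from the other side, so the fitting that stands leftmost in the stock rack goes into the rightmost compartment, the second from the left into the second from the right, and so on. Never let a fitting fall over, leave the carton, the jar and the wrench where they are, and finish with every fitting released and at rest on its compartment's floor.

Things in the scene. Friction and masses are not known exactly. Their poses are not given: they have to be found in the camera images.
- stock_rack: The rack to empty: a plywood board 76 x 262 mm, 12 mm thick, with darker wooden end cheeks 26 mm high, fixed on the counter. Origin at the centre of its underside; its y axis runs along the row, towards the robot's left (within 0.2 rad), x away from the robot, z up. Its four places lie at y = +93, +31, -31, -93 mm (x = 0), one rubber seat on each. It may be the nearer or the farther of the two racks.
- display_rack: The rack to fill: an aluminium tray 66 x 252 mm with a white ticket strip along its far side, empty at the start, fixed on the counter. Origin at the centre of its underside; axes as for the stock rack (y along the row, towards the robot's left within 0.2 rad). Four compartments in a row with centres at y = +93, +31, -31, -93 mm (x = 0), each 58 x 58 mm inside; floor 8 mm and tops of walls and dividers 18 mm above the underside; walls 4 mm thick.
- sleeve: Brass pipe sleeve, a plain upright cylinder 34 mm in diameter and 50 mm high with a dark bore in its top, 0.14 to 0.26 kg. Origin at the centre of its underside, z up. Starts standing on the round seat. Grip across the cylinder, 35 mm above its underside.
- hose_tail: Brass hose tail: hexagonal foot 36 mm across flats and 12 mm high, with a slim ribbed stem 18 to 21 mm in diameter up to 64 mm, small dark bore in its top; 0.08 to 0.16 kg. Origin at the centre of its underside, z up. Starts standing on the hexagonal seat. Grip the stem, about 40 mm above its underside.
- plug: Brass square-headed plug: round flange 38 mm in diameter and 10 mm high, with a solid square head 22 x 22 mm up to 50 mm, no bore; 0.12 to 0.24 kg. Origin at the centre of its underside, z up; the flats of the square face its x and y axes, and at the start it is turned at most 0.3 rad from the stock rack's axes. Starts standing on the square seat. Grip two opposite flats, 35 mm above its underside.
- reducer: Brass reducer: round foot 40 mm in diameter and 16 mm high, with a round neck 28 mm in diameter up to 54 mm, dark bore in its top; 0.14 to 0.26 kg. Origin at the centre of its underside, z up. Starts standing on the cross-shaped seat. Grip the neck, about 40 mm above its underside.
- seat_round: Round black rubber pad, 54 mm in diameter. Fixed on the stock rack, 3 mm thick, origin at the centre of its underside. It stays on the stock rack and marks the place where the sleeve stood at the start. Same axes as the stock rack.
- seat_hex: Hexagonal black rubber pad, 50 mm across flats. Fixed on the stock rack, 3 mm thick, origin at the centre of its underside. It stays on the stock rack and marks the place where the hose tail stood at the start. Same axes as the stock rack.
- seat_square: Square black rubber pad, 48 x 48 mm. Fixed on the stock rack, 3 mm thick, origin at the centre of its underside. It stays on the stock rack and marks the place where the plug stood at the start. Same axes as the stock rack.
- seat_cross: Cross-shaped black rubber pad, arms 22 mm wide, 58 mm from end to end. Fixed on the stock rack, 3 mm thick, origin at the centre of its underside. It stays on the stock rack and marks the place where the reducer stood at the start. Same axes as the stock rack.
- carton: Bystander: a closed cardboard box 90 x 130 x 70 mm high, to the left of the racks. Origin at the centre of its underside.
- jar: Bystander: a closed jar 70 mm in diameter, 90 mm high, to the right of the racks. Origin at the centre of its underside.
- wrench: Bystander: a steel wrench lying on the counter to the right of the racks. Origin at its underside, about mid-length.
Not all that is in view belongs to the job. Leave any red look-alike of the hose_tail alone.

How it is judged:
At the end, for the whole second after the job is handed in: Each fitting is in the display compartment that mirrors the place of its own seat on the stock rack, within 14 mm of the compartment centre along each rack axis, underside within 5 mm of its floor, upright within 0.12 rad, at rest (0.02 m/s, 0.2 rad/s) (((y of seat_round in the frame of stock_rack between 0.073 and 0.113 m and y of sleeve in the frame of display_rack between -0.107 and -0.079 m) or (y of seat_round in the frame of stock_rack between 0.011 and 0.051 m and y of sleeve in the frame of display_rack between -0.045 and -0.017 m) or (y of seat_round in the frame of stock_rack between -0.051 and -0.011 m and y of sleeve in the frame of display_rack between 0.017 and 0.045 m) or (y of seat_round in the frame of stock_rack between -0.113 and -0.073 m and y of sleeve in the frame of display_rack between 0.079 and 0.107 m)) and x of sleeve in the frame of display_rack between -0.014 and 0.014 m and z of sleeve in the frame of display_rack between 0.003 and 0.013 m and angle between each of sleeve, hose_tail, plug, reducer's own z axis and vertical below 0.12 rad and linear speed of each of sleeve, hose_tail, plug, reducer below 0.02 m/s and angular speed of each of sleeve, hose_tail, plug, reducer below 0.2 rad/s and ((y of seat_hex in the frame of stock_rack between 0.073 and 0.113 m and y of hose_tail in the frame of display_rack between -0.107 and -0.079 m) or (y of seat_hex in the frame of stock_rack between 0.011 and 0.051 m and y of hose_tail in the frame of display_rack between -0.045 and -0.017 m) or (y of seat_hex in the frame of stock_rack between -0.051 and -0.011 m and y of hose_tail in the frame of display_rack between 0.017 and 0.045 m) or (y of seat_hex in the frame of stock_rack between -0.113 and -0.073 m and y of hose_tail in the frame of display_rack between 0.079 and 0.107 m)) and x of hose_tail in the frame of display_rack between -0.014 and 0.014 m and z of hose_tail in the frame of display_rack between 0.003 and 0.013 m and ((y of seat_square in the frame of stock_rack between 0.073 and 0.113 m and y of plug in the frame of display_rack between -0.107 and -0.079 m) or (y of seat_square in the frame of stock_rack between 0.011 and 0.051 m and y of plug in the frame of display_rack between -0.045 and -0.017 m) or (y of seat_square in the frame of stock_rack between -0.051 and -0.011 m and y of plug in the frame of display_rack between 0.017 and 0.045 m) or (y of seat_square in the frame of stock_rack between -0.113 and -0.073 m and y of plug in the frame of display_rack between 0.079 and 0.107 m)) and x of plug in the frame of display_rack between -0.014 and 0.014 m and z of plug in the frame of display_rack between 0.003 and 0.013 m and ((y of seat_cross in the frame of stock_rack between 0.073 and 0.113 m and y of reducer in the frame of display_rack between -0.107 and -0.079 m) or (y of seat_cross in the frame of stock_rack between 0.011 and 0.051 m and y of reducer in the frame of display_rack between -0.045 and -0.017 m) or (y of seat_cross in the frame of stock_rack between -0.051 and -0.011 m and y of reducer in the frame of display_rack between 0.017 and 0.045 m) or (y of seat_cross in the frame of stock_rack between -0.113 and -0.073 m and y of reducer in the frame of display_rack between 0.079 and 0.107 m)) and x of reducer in the frame of display_rack between -0.014 and 0.014 m and z of reducer in the frame of display_rack between 0.003 and 0.013 m); the robot touches nothing.
It fails at once if a fitting is tipped over (tilted by more than 0.9 rad) (angle between any of sleeve, hose_tail, plug, reducer's own z axis and vertical above 0.9 rad).
It fails at once if the carton, the jar or the wrench is moved by more than 30 mm (distance of any of carton, jar, wrench from where it was at the start of the episode above 0.03 m).
It also fails if it takes over 96 s, if anything falls off the work surface, if the arm or the gripper's body presses on something with over 40 N, if the wrist force passes 120 N, or if a joint passes its speed limit or range.

## Robot

A 6-joint arm with a two-finger parallel gripper is mounted at the origin on the work surface. World frame = base frame: x ahead of the robot, y to its left, z up, the work surface at z = 0. Lengths are in m, angles in rad, forces in N, time in s.
With the tool pointing down it reaches from about 0.25 to 0.775 m from the base axis. Payload 4 kg.
Tool frame: the origin (TCP) lies midway between the tips of the shut fingers; the grasp point (between the pads) lies grip_point_offset behind it (grip_point_offset is the distance from the TCP to the grasp point, in m); z points along the fingers, y is the line along which they close (so a half turn about z gives the same grasp; the last joint's range is limited). The gripper opens to 94 mm and grips with 3 to 60 N. Pads are 16 mm wide; open, the fingers measure 119 mm over their backs; the gripper's body (75 mm by 177 mm) begins 78 mm behind the grasp point.
Start: joints at [1.118, 0.087, 1.371, -0, 1.684, -0.103], TCP at [0.189, 0.517, 0.206] pointing down, gripper open.
Joint ranges: [-3.1, 3.1], [-0.76, 2.03], [0.27, 2.55], [-1.08, 4.22], [0.17, 2.65], [-2.57, 2.57]. Speed limits (rad/s): [2.79, 2.79, 3.14, 3.14, 3.14, 3.14].

## Interface

Orientations are given as [roll, pitch, yaw] about the fixed x, y, z axes, in that order (R = Rz(yaw) Ry(pitch) Rx(roll)).
In Python, from bench import * gives the robot as it stands. The module is installed in compiled form; this text tells all that it offers.
- The arm moves only by the tool apply_moves, never from a script. Its argument "commands" is a list of rows, each a list of 7 numbers: the turn, a rotation vector about the world's x, y, z in rad, then the shift along the world's x, y, z in m, then the opening in per cent of the stroke, from 0 (shut) to 100 (fully open). In form: [[ax, ay, az, x, y, z, jaw], ...]. A call has exactly 5 rows; each row is the pose to reach, as a shift and turn from the pose commanded when the call began; what a row does not reach only later rows make up. A row lasts 1/10 s, in which the tool goes at most 50 mm and 8.59 degrees, less where a joint would pass 70% of its speed; a pose out of reach is approached as far as the arm can. A call with a gripper value outside its range is refused whole. The fingers move at their own pace and stop on an object; the grip force is fixed at half the most. Time passes only in rows, so rows that repeat a pose let the fingers close, or fill a call up. It gives the time, the measured TCP pose, the force, the opening and the grip force at its end, in the units of the state.
- get_obs(): the state, without advancing time (a new reading comes with each control period).
- snapshot(name): name is "side" or "top"; returns a dict with "pixels" (420x560x3 uint8, red, green, blue), "vertical_fov" (degrees; the focal length in pixels is half the picture's height over the tangent of half this angle, whatever the lens; pixels are square), "cx", "cy" (the principal point, pixels), "k1" (the pictures are not rectified: a ray, as slopes to the right and down, at radius r is drawn at 1 + k1 r^2 times it, then the intrinsics apply), "rvec" (rotation vector, rad) and "tvec" (3), from world to camera coordinates, as OpenCV has them. Camera axes: x right, y down, z forward; pixel columns grow to the right and rows downward; lengths in m; the calibration is good to about 2 mm. A picture is of the moment at which its call begins. There is no depth.
- close_job(): hands the job in; it is judged then, once.
Trained networks look in the newest picture that a camera, given by its name, has taken for a name from the list of things; names that differ only in an ending like _2 or _b are one class to them, and where a whole thing is asked for, a point or a joint stands for the part that bears it (a point fixed in the world has none). Each returns a list of dicts, best first, with "score" (0 to 1); they miss things now and then, are a little off and sometimes report something else, mostly with a low value. They report only what shows in the picture. A call takes as long as a camera call. They do not tell look-alikes from the thing itself.
- masks_of(camera, query): "mask" (420x560 bool, what is visible of it) and "extent" ([left, top, right, bottom] in pixels, round what is visible of it).
- place_of(camera, query): "pixel" ([column, row] in pixels: a listed point, or the origin of a listed thing).
The state is a dict: "time": time; "joint_positions": joint angles; "qvel": joint speeds; "joint_torque": joint torques, N m; "tool_pos": TCP position; "ee_rot": TCP orientation; "wrist_force": force on the tool from outside, world axes, zero at the start; "wrist_torque": the same for the moment, N m; "width": finger opening in m; "finger_force": force on a finger pad.
Only numpy, scipy, OpenCV 4.12 (cv2) and the standard library are available. Lean on these libraries where they do the work, as an engineer would, in place of code of your own. Each camera call takes 0.05 s, during which the arm holds its last target. There are 200 camera calls.

## Working session

There is one attempt and no reset: what is moved stays moved. The work goes in short steps, Python scripts to look and compute and a tool call to move; the robot and the scene stay as the last step left them, time stands still between calls to the robot, and variables do not carry over. Pictures are saved under pics/ and viewed, at most 14 in all, crops included, and the job is handed in when it is done.

Besides the shell and the picture viewer there is one more tool, called after "Emit:" as name(argument=value, ...), one argument or row to a line, values as JSON. apply_moves: Moves the arm, as the interface text tells. Its arguments: {"type":"object","properties":{"commands":{"type":"array"}},"required":["commands"]}

```bash
mkdir -p pics
python3 - <<'E'
from bench import *
import cv2
o=get_obs(); print(o)
for n in("top","side"):
    s=snapshot(n); cv2.imwrite(f"pics/{n}0.png",s["pixels"][:,:,::-1]); print({k:v for k,v in s.items() if k!="pixels"})
    for q in["stock_rack","display_rack","sleeve","hose_tail","plug","reducer","seat_round","seat_hex","seat_square","seat_cross","carton","jar","wrench"]:
        print(n,q,[(round(d["score"],2),[round(float(x)) for x in d["pixel"]]) for d in place_of(n,q)][:4])
E
```

```text
{'time': 0.0, 'joint_positions': array([ 1.11790154e+00,  8.79637271e-02,  1.37227902e+00, -3.27038822e-05,
        1.68359352e+00, -1.03087358e-01]), 'qvel': array([ 1.23083158e-03, -2.07338454e-04, -5.76073272e-05, -3.03239528e-04,
        2.37804356e-03, -2.54108362e-04]), 'joint_torque': array([-9.69503526e-04, -3.40160608e+01, -3.02431798e+01,  7.16894749e-02,
        3.28891631e-02, -1.78798314e-04]), 'tool_pos': array([0.18825604, 0.51618095, 0.20428686]), 'ee_rot': array([-3.13935761e+00, -1.98546635e-04,  2.79178135e+00]), 'wrist_force': array([-0.20847518,  0.49749498, -0.5322311 ]), 'wrist_torque': array([-0.02110659, -0.04746376, -0.04876049]), 'finger_force': 0.0, 'width': 0.0939352047545808}
{'vertical_fov': 50.32183634942053, 'cx': 276.2883954679521, 'cy': 208.37213858380323, 'k1': -0.004365538612455278, 'rvec': array([ 2.17997879, -2.16880035,  0.09782585]), 'tvec': array([-0.00950337,  0.5675985 ,  1.00959366])}
top stock_rack [(0.66, [266, 180])]
top display_rack []
top sleeve [(0.79, [226, 183]), (0.74, [440, 207])]
top hose_tail [(0.64, [292, 139]), (0.61, [281, 1
[... 369 characters left out ...]
'vertical_fov': 53.511331665548695, 'cx': 275.39784613195866, 'cy': 211.51178880976914, 'k1': -0.006662326628864037, 'rvec': array([ 0.7360604 , -2.39268642,  1.40344189]), 'tvec': array([0.48838425, 0.22442012, 0.829455  ])}
side stock_rack [(0.86, [254, 227])]
side display_rack []
side sleeve [(0.55, [239, 239])]
side hose_tail [(0.65, [263, 219]), (0.64, [236, 210]), (0.56, [211, 217]), (0.48, [279, 210])]
side plug [(0.54, [253, 228])]
side reducer [(0.78, [279, 212])]
side seat_round [(0.49, [236, 242])]
side seat_hex [(0.4, [263, 222])]
side seat_square [(0.44, [247, 227])]
side seat_cross [(0.43, [281, 208])]
side carton [(0.78, [162, 301])]
side jar []
side wrench [(0.4, [394, 191])]
```

Run:
```python
import cv2
a=cv2.imread("pics/top0.png");b=cv2.imread("pics/side0.png")
cv2.imwrite("pics/topc.png",cv2.resize(a[90:290,170:370],None,fx=3,fy=3,interpolation=2))
```

```text
(no output)
```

View pics/top0.png

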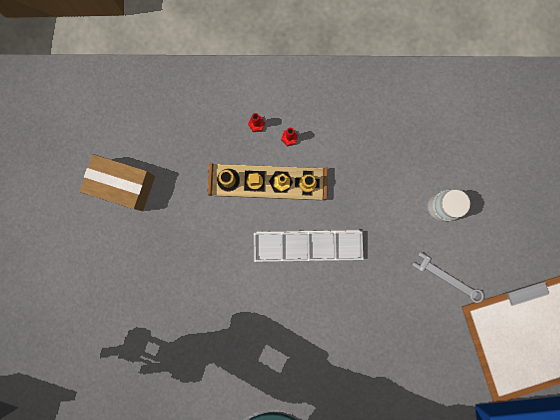

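View pics/topc.png

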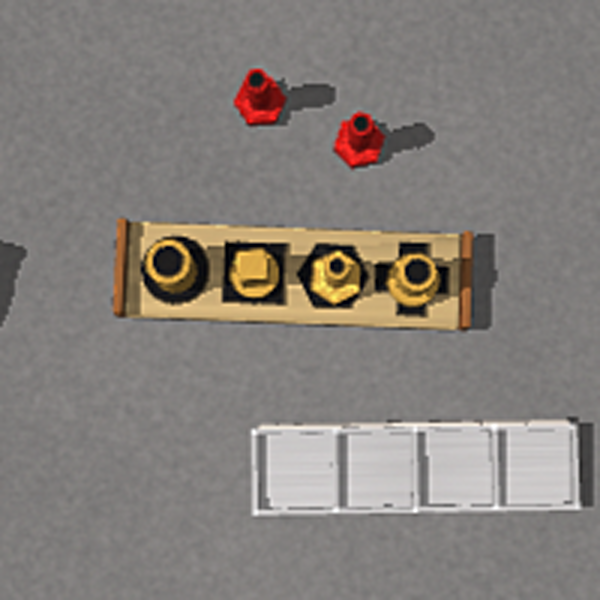

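View pics/side0.png

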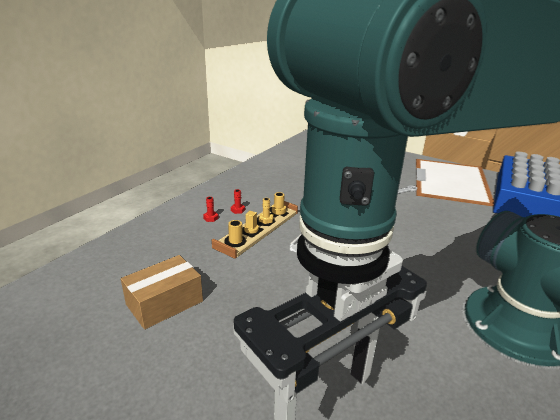

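The top view shows the stock rack as the farther rack (centre about 268,181), with sleeve (227,180), plug (255,180), hose tail (282,181) and reducer (308,183) from left to right. The display rack is nearer (309,246) and empty. Candidates for the hose tail are red (257,122), red (290,136) and brass (282,181). I choose the brass one standing on the hexagonal seat, and the crop confirms it.

```bash
cat > h.py <<'E'
import numpy as np, cv2
def cam(s):
    f=210/np.tan(np.radians(s["vertical_fov"])/2)
    return np.array([[f,0,s["cx"]],[0,f,s["cy"]],[0,0,1]]),np.array([s["k1"],0,0,0.]),cv2.Rodrigues(s["rvec"])[0],s["tvec"]
def w(s,px,z):
    K,d,R,t=cam(s); px=np.atleast_2d(np.array(px,float))
    n=cv2.undistortPoints(px[:,None],K,d)[:,0]; r=np.c_[n,np.ones(len(n))]@R; c=-R.T@t
    return (c+r*((z-c[2])/r[:,2])[:,None])[:,:2]
def proj(s,P):
    K,d,R,t=cam(s); return cv2.projectPoints(np.array(P,float),s["rvec"],t,K,d)[0][:,0]
E
python3 - <<'E'
import bench
from bench import *
from h import *
print([n for n in dir(bench) if n[0]!='_'], getattr(bench,"grip_point_offset",None))
s=snapshot("top"); im=s["pixels"]; hsv=cv2.cvtColor(im,cv2.COLOR_RGB2HSV)
c=lambda x,y:((x+.5)/3+170-.5,(y+.5)/3+90-.5)
# tray floor and wall top by corners (crop)
print("display tops", w(s,[c(252,429),c(577,422),c(580,507),c(253,514)],.018))
print("stock board corners z.012", w(s,[c(128,222),c(463,234),c(460,328),c(128,316)],.012))
print("cheek tops .026", w(s,[c(118,220),c(117,315),c(472,232),c(468,328)],.026))
for n,p,z in[("sleeve",(169,264),.065),("plug",(251,269),.065),("hose",(340,260),.079),("reducer",(418,268),.069)]:
    print(n,w(s,[c(*p)],z))
# dark bores, subpixel
g=im.max(2)
for q,z in[("sleeve",.065),("plug",.065),("hose_tail",.079),("reducer",.069)]:
    for d in masks_of("top",q)[:3]:
        m=d["mask"].astype(np.uint8); e=d["extent"]; print(q,round(d["score"],2),np.round(e,0))
E
```

```text
['IKError', 'close_job', 'get_obs', 'grip_point_offset', 'masks_of', 'place_of', 'snapshot'] 0.0188
display tops [[ 0.51143375  0.045663  ]
 [ 0.51813735 -0.20596583]
 [ 0.45271213 -0.20748482]
 [ 0.44606706  0.0442571 ]]
stock board corners z.012 [[ 0.67448055  0.14550401]
 [ 0.66621197 -0.11898552]
 [ 0.59158957 -0.11629344]
 [ 0.59973792  0.14414012]]
cheek tops .026 [[ 0.673331    0.15127325]
 [ 0.59878502  0.15063654]
 [ 0.66524446 -0.12450989]
 [ 0.59004095 -0.12102722]]
sleeve [[0.63263085 0.10649013]]
plug [[0.6291627 0.0451564]]
hose [[ 0.63399903 -0.02112196]]
reducer [[ 0.62991636 -0.07932091]]
sleeve 0.5 [218. 173. 233. 187.]
plug 0.63 [248. 174. 261. 189.]
hose_tail 0.73 [275. 172. 290. 192.]
hose_tail 0.7 [282. 125. 301. 146.]
hose_tail 0.55 [248. 111. 265. 130.]
reducer 0.68 [299. 176. 317. 193.]
```

Run:
```python
from bench import *
from h import *
s=snapshot("top"); im=s["pixels"][:,:,::-1]
x0,y0,k=210,160,7
b=cv2.resize(im[160:200,210:324],None,fx=k,fy=k,interpolation=cv2.INTER_CUBIC)
def dr(P,col):
    p=(proj(s,P)-[x0,y0]+.5)*k-.5; cv2.polylines(b,[np.round(p*8).astype(int)],True,col,1,cv2.LINE_AA,3)
def circ(x,y,z,r,col=(255,0,0)):
    t=np.linspace(0,6.28,40); dr(np.c_[x+r*np.cos(t),y+r*np.sin(t),0*t+z],col)
circ(.6326,.1065,.065,.017);circ(.634,-.0211,.079,.009);circ(.6299,-.0793,.069,.014)
circ(.6299,-.0793,.031,.020,(0,0,255));circ(.6292,.0452,.025,.019,(0,0,255)); circ(.6326,.1065,.015,.017,(0,0,255))
h=.011;a=-.03;R=np.array([[np.cos(a),-np.sin(a)],[np.sin(a),np.cos(a)]])
q=np.array([[h,h],[h,-h],[-h,-h],[-h,h]])@R.T+[.6292,.0452]; dr(np.c_[q,[.065]*4],(255,0,0))
circ(.634,-.0211,.027,.018,(0,0,255))
cv2.imwrite("pics/ov.png",b)
```

```text
(no output)
```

View pics/ov.png

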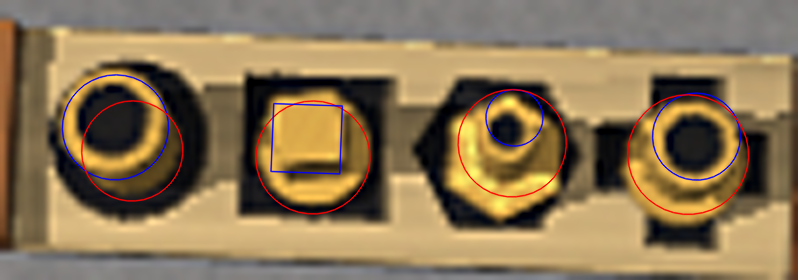

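The overlay confirms the model within about 3 mm. Refined centres are sleeve (.634,.108), plug (.632,.046), hose tail (.6325,-.0195) and reducer (.6295,-.0785), all matching the seat places. I'm going to the sleeve first.

Emit:
apply_moves(
  commands=[
    [0, 0, -0.08, 0.03, -0.027, -0.003, 70],
    [0, 0, -0.16, 0.06, -0.054, -0.006, 70],
    [0, 0, -0.245, 0.09, -0.082, -0.009, 70],
    [0, 0, -0.33, 0.119, -0.109, -0.012, 70],
    [0, 0, -0.41, 0.148, -0.136, -0.015, 70],
  ],
)

```text
time: 2.2
tool_pos: [0.3375, 0.3796, 0.1906]
ee_rot: [3.141, 0.0, 2.379]
wrist_force: [0.4, 0.1, -0.5]
width: 0.0658
finger_force: 0.0
```

Emit:
apply_moves(
  commands=[
    [0, 0, -0.08, 0.03, -0.027, -0.003, 70],
    [0, 0, -0.16, 0.06, -0.054, -0.006, 70],
    [0, 0, -0.245, 0.09, -0.082, -0.009, 70],
    [0, 0, -0.33, 0.119, -0.109, -0.012, 70],
    [0, 0, -0.41, 0.148, -0.136, -0.015, 70],
  ],
)

```text
time: 2.7
tool_pos: [0.4856, 0.2434, 0.1755]
ee_rot: [3.141, -0.0, 1.968]
wrist_force: [-0.4, -0.2, 0.2]
width: 0.0655
finger_force: 0.0
```

Emit:
apply_moves(
  commands=[
    [0, 0, -0.1, 0.04, -0.035, -0.005, 70],
    [0, 0, -0.2, 0.08, -0.07, -0.01, 70],
    [0, 0, -0.3, 0.115, -0.105, -0.013, 70],
    [0, 0, -0.41, 0.149, -0.137, -0.016, 70],
    [0, 0, -0.41, 0.149, -0.137, -0.016, 70],
  ],
)

```text
time: 3.2
tool_pos: [0.6363, 0.1026, 0.1572]
ee_rot: [-3.14, 0.002, 1.554]
wrist_force: [-0.8, 1.1, 0.5]
width: 0.0658
finger_force: 0.0
```

Emit:
apply_moves(
  commands=[
    [0, 0, 0, 0, 0, -0.02, 70],
    [0, 0, 0, 0, 0, -0.04, 70],
    [0, 0, 0, 0, 0, -0.06, 70],
    [0, 0, 0, 0, 0, -0.06, 70],
    [0, 0, 0, 0, 0, -0.06, 70],
  ],
)

```text
time: 3.7
tool_pos: [0.6331, 0.1082, 0.0996]
ee_rot: [-3.141, -0.0, 1.563]
wrist_force: [0.5, -0.2, 0.3]
width: 0.0658
finger_force: 0.0
```

Run:
```python
from bench import *
o=get_obs(); print(o["time"],o["tool_pos"],o["ee_rot"],o["joint_positions"])
```

```text
3.7 [0.63306539 0.10820879 0.09960527] [-3.14094319e+00 -9.62856849e-05  1.56272261e+00] [8.09654334e-02 3.31586116e-01 1.29193866e+00 1.53864393e-04
 1.51870621e+00 8.90310576e-02]
```

Emit:
apply_moves(
  commands=[
    [0, 0, 0, 0, 0, -0.02, 70],
    [0, 0, 0, 0, 0, -0.04, 70],
    [0, 0, 0, 0, 0, -0.06, 70],
    [0, 0, 0, 0, 0, -0.069, 70],
    [0, 0, 0, 0, 0, -0.069, 70],
  ],
)

```text
time: 4.2
tool_pos: [0.6331, 0.1079, 0.0302]
ee_rot: [-3.141, 0.0, 1.562]
wrist_force: [0.2, -0.0, 0.1]
width: 0.0653
finger_force: 0.0
```

Emit:
apply_moves(
  commands=[
    [0, 0, 0, 0, 0, 0, 45],
    [0, 0, 0, 0, 0, 0, 38],
    [0, 0, 0, 0, 0, 0, 25],
    [0, 0, 0, 0, 0, 0, 20],
    [0, 0, 0, 0, 0, 0, 20],
  ],
)

```text
time: 4.7
tool_pos: [0.6342, 0.1077, 0.0313]
ee_rot: [3.14, -0.0, 1.562]
wrist_force: [0.6, -0.7, 2.2]
width: 0.0338
finger_force: 30.0
```

Emit:
apply_moves(
  commands=[
    [0, 0, 0, 0, 0, 0.015, 20],
    [0, 0, 0, 0, 0, 0.035, 20],
    [0, 0, 0, 0, 0, 0.06, 20],
    [0, 0, 0, 0, 0, 0.08, 20],
    [0, 0, 0, 0, 0, 0.09, 20],
  ],
)

```text
time: 5.2
tool_pos: [0.6345, 0.1078, 0.1237]
ee_rot: [3.138, -0.0, 1.562]
wrist_force: [-0.4, 0.4, -1.0]
width: 0.0337
finger_force: 30.0
```

Emit:
apply_moves(
  commands=[
    [0, 0, 0, -0.01, -0.019, 0, 20],
    [0, 0, 0, -0.024, -0.045, 0, 20],
    [0, 0, 0, -0.041, -0.077, 0, 20],
    [0, 0, 0, -0.058, -0.109, 0, 20],
    [0, 0, 0, -0.075, -0.141, 0, 20],
  ],
)

```text
time: 5.7
tool_pos: [0.5572, -0.0342, 0.1201]
ee_rot: [-3.14, -0.0, 1.562]
wrist_force: [0.3, -0.3, -2.7]
width: 0.0336
finger_force: 30.0
```

Emit:
apply_moves(
  commands=[
    [0, 0, 0, -0.017, -0.032, 0, 20],
    [0, 0, 0, -0.034, -0.064, 0, 20],
    [0, 0, 0, -0.051, -0.096, 0, 20],
    [0, 0, 0, -0.065, -0.122, 0, 20],
    [0, 0, 0, -0.0745, -0.141, 0, 20],
  ],
)

```text
time: 6.2
tool_pos: [0.4824, -0.1757, 0.1202]
ee_rot: [-3.14, -0.0, 1.56]
wrist_force: [0.3, 0.4, -1.7]
width: 0.0335
finger_force: 30.0
```

Emit:
apply_moves(
  commands=[
    [0, 0, 0, 0, 0, -0.01, 20],
    [0, 0, 0, 0, 0, -0.03, 20],
    [0, 0, 0, 0, 0, -0.05, 20],
    [0, 0, 0, 0, 0, -0.065, 20],
    [0, 0, 0, 0, 0, -0.07, 20],
  ],
)

```text
time: 6.7
tool_pos: [0.4824, -0.1725, 0.0476]
ee_rot: [-3.137, -0.003, 1.563]
wrist_force: [-0.2, 0.6, -2.2]
width: 0.0336
finger_force: 30.0
```

Run:
```python
from bench import *
from h import *
o=get_obs(); print(o["time"],o["tool_pos"],o["width"])
s=snapshot("side"); cv2.imwrite("pics/s1.png",s["pixels"][:,:,::-1])
t=np.linspace(0,6.28,40)
```

```text
6.7 [ 0.48236838 -0.17253865  0.04761761] 0.03363764178513909
```

View pics/s1.png

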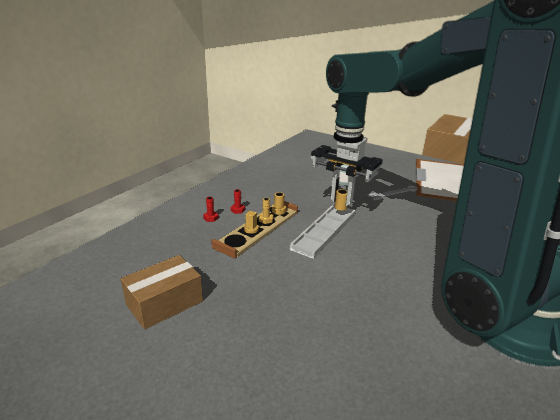

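The side view shows the sleeve held upright at about (341,200), above the far-right compartment, and the other three fittings are undisturbed. Next I lower and release it.

Emit:
apply_moves(
  commands=[
    [0, 0, 0, 0.001, 0, -0.01, 20],
    [0, 0, 0, 0.001, 0, -0.018, 20],
    [0, 0, 0, 0.001, 0, -0.024, 20],
    [0, 0, 0, 0.001, 0, -0.026, 20],
    [0, 0, 0, 0.001, 0, -0.026, 20],
  ],
)

```text
time: 7.25
tool_pos: [0.4851, -0.1743, 0.0246]
ee_rot: [3.141, 0.0, 1.562]
wrist_force: [1.1, 0.7, -2.7]
width: 0.0335
finger_force: 30.0
```

Emit:
apply_moves(
  commands=[
    [0, 0, 0, 0, 0, -0.0007, 20],
    [0, 0, 0, 0, 0, -0.0007, 20],
    [0, 0, 0, 0, 0, -0.0007, 40],
    [0, 0, 0, 0, 0, -0.0007, 60],
    [0, 0, 0, 0, 0, -0.0007, 65],
  ],
)

```text
time: 7.75
tool_pos: [0.4852, -0.1744, 0.0241]
ee_rot: [3.141, 0.0, 1.562]
wrist_force: [-0.7, 0.0, 0.9]
width: 0.0502
finger_force: 0.0
```

Emit:
apply_moves(
  commands=[
    [0, 0, 0, 0, 0, 0, 65],
    [0, 0, 0, 0, 0, 0.02, 65],
    [0, 0, 0, 0, 0, 0.045, 65],
    [0, 0, 0, 0, 0, 0.075, 65],
    [0, 0, 0, 0, 0, 0.095, 65],
  ],
)

```text
time: 8.25
tool_pos: [0.4857, -0.1746, 0.121]
ee_rot: [3.139, 0.001, 1.562]
wrist_force: [0.4, 0.6, 0.5]
width: 0.0613
finger_force: 0.0
```

Run:
```python
from bench import *
from h import *
o=get_obs(); print(o["time"],o["tool_pos"],o["width"])
s=snapshot("side"); im=s["pixels"][:,:,::-1].copy()
b=cv2.resize(im[150:270,200:360],None,fx=5,fy=5,interpolation=2)
def dr(P,col):
    p=(proj(s,P)-[200,150]+.5)*5-.5; cv2.polylines(b,[np.round(p*8).astype(int)],True,col,1,cv2.LINE_AA,3)
t=np.linspace(0,6.28,40)
for z in(.008,.058): dr(np.c_[.4846+.017*np.cos(t),-.1739+.017*np.sin(t),0*t+z],(255,0,0))
dr([[.5114,.0457,.018],[.5181,-.206,.018],[.4527,-.2075,.018],[.4461,.0443,.018]],(0,0,255))
dr([[.674,.1455,.012],[.666,-.119,.012],[.5916,-.1163,.012],[.6,.144,.012]],(0,0,255))
cv2.imwrite("pics/s2.png",b)
```

```text
8.25 [ 0.48569878 -0.17463333  0.12104087] 0.061321544088541485
```

View pics/s2.png

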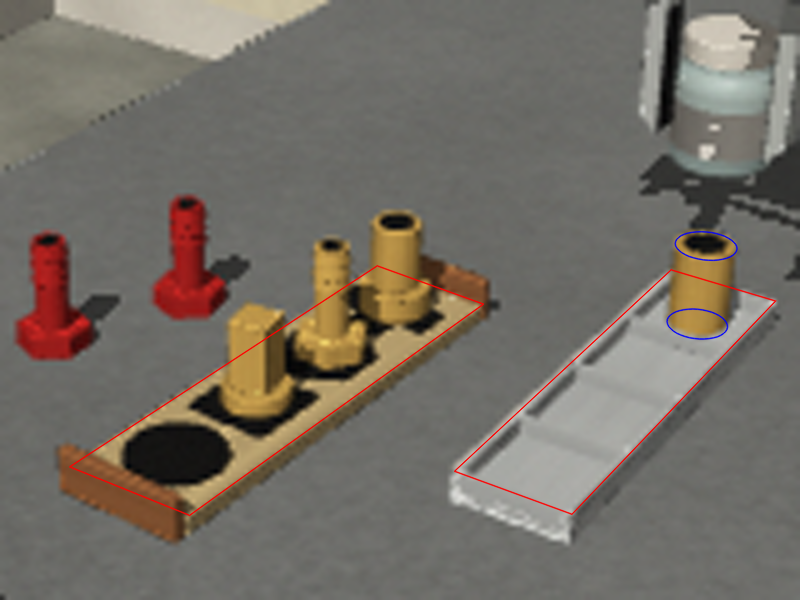

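The sleeve stands upright in the right-hand compartment, within about 2 mm of the drawn outline. The plug is next.

Emit:
apply_moves(
  commands=[
    [0, 0, 0, 0.009, 0.013, 0, 65],
    [0, 0, 0, 0.025, 0.037, 0, 65],
    [0, 0, 0, 0.044, 0.065, 0, 65],
    [0, 0, 0, 0.063, 0.094, 0, 65],
    [0, 0, 0, 0.082, 0.123, 0, 65],
  ],
)

```text
time: 8.8
tool_pos: [0.5673, -0.0502, 0.1179]
ee_rot: [-3.141, -0.0, 1.561]
wrist_force: [0.2, -0.2, 1.1]
width: 0.0611
finger_force: 0.0
```

Emit:
apply_moves(
  commands=[
    [0, 0, 0, 0.019, 0.029, 0, 65],
    [0, 0, 0, 0.038, 0.057, 0, 65],
    [0, 0, 0, 0.054, 0.082, 0, 65],
    [0, 0, 0, 0.0645, 0.097, 0, 65],
    [0, 0, 0, 0.0645, 0.097, 0, 65],
  ],
)

```text
time: 9.3
tool_pos: [0.6319, 0.0478, 0.1173]
ee_rot: [-3.14, -0.001, 1.565]
wrist_force: [0.2, -0.0, 0.2]
width: 0.0608
finger_force: 0.0
```

Emit:
apply_moves(
  commands=[
    [0, 0, 0, 0, 0, -0.015, 65],
    [0, 0, 0, 0, 0, -0.04, 65],
    [0, 0, 0, 0, 0, -0.065, 65],
    [0, 0, 0, 0, 0, -0.082, 65],
    [0, 0, 0, 0, 0, -0.088, 65],
  ],
)

```text
time: 9.8
tool_pos: [0.6284, 0.0442, 0.0267]
ee_rot: [-3.135, 0.0, 1.56]
wrist_force: [0.4, -0.4, 0.2]
width: 0.0611
finger_force: 0.0
```

Emit:
apply_moves(
  commands=[
    [0, 0, 0, 0, 0, 0, 65],
    [0, 0, 0, 0, 0, 0, 35],
    [0, 0, 0, 0, 0, 0, 26],
    [0, 0, 0, 0, 0, 0, 15],
    [0, 0, 0, 0, 0, 0, 10],
  ],
)

```text
time: 10.3
tool_pos: [0.632, 0.0457, 0.0317]
ee_rot: [3.14, 0.0, 1.562]
wrist_force: [-0.1, -0.4, -0.1]
width: 0.0323
finger_force: 0.0
```

Emit:
apply_moves(
  commands=[
    [0, 0, 0, 0, 0, 0, 10],
    [0, 0, 0, 0, 0, 0, 10],
    [0, 0, 0, 0, 0, 0.002, 10],
    [0, 0, 0, 0, 0, 0.006, 10],
    [0, 0, 0, 0, 0, 0.01, 10],
  ],
)

```text
time: 10.8
tool_pos: [0.631, 0.0458, 0.0405]
ee_rot: [-3.14, -0.0, 1.562]
wrist_force: [0.1, -0.5, -0.9]
width: 0.0224
finger_force: 28.6
```

Emit:
apply_moves(
  commands=[
    [0, 0, 0, 0, 0, 0.015, 10],
    [0, 0, 0, 0, 0, 0.035, 10],
    [0, 0, 0, 0, 0, 0.055, 10],
    [0, 0, 0, 0, 0, 0.072, 10],
    [0, 0, 0, 0, 0, 0.08, 10],
  ],
)

```text
time: 11.3
tool_pos: [0.6328, 0.0457, 0.1245]
ee_rot: [3.137, 0.0, 1.562]
wrist_force: [-0.6, -0.2, -2.1]
width: 0.0227
finger_force: 28.6
```

Emit:
apply_moves(
  commands=[
    [0, 0, 0, -0.008, -0.009, 0, 10],
    [0, 0, 0, -0.023, -0.025, 0, 10],
    [0, 0, 0, -0.041, -0.044, 0, 10],
    [0, 0, 0, -0.059, -0.063, 0, 10],
    [0, 0, 0, -0.077, -0.082, 0, 10],
  ],
)

```text
time: 11.8
tool_pos: [0.5523, -0.0373, 0.1194]
ee_rot: [-3.139, 0.0, 1.562]
wrist_force: [0.8, -0.6, -1.6]
width: 0.0225
finger_force: 28.6
```

Emit:
apply_moves(
  commands=[
    [0, 0, 0, -0.018, -0.019, 0, 10],
    [0, 0, 0, -0.036, -0.038, 0, 10],
    [0, 0, 0, -0.054, -0.057, 0, 10],
    [0, 0, 0, -0.067, -0.071, 0, 10],
    [0, 0, 0, -0.072, -0.076, 0, 10],
  ],
)

```text
time: 12.3
tool_pos: [0.4801, -0.1135, 0.1198]
ee_rot: [-3.139, -0.0, 1.56]
wrist_force: [-0.4, -0.1, -2.1]
width: 0.0227
finger_force: 28.6
```

Emit:
apply_moves(
  commands=[
    [0, 0, 0, 0, 0, -0.01, 10],
    [0, 0, 0, 0, 0, -0.03, 10],
    [0, 0, 0, 0, 0, -0.05, 10],
    [0, 0, 0, 0, 0, -0.065, 10],
    [0, 0, 0, 0, 0, -0.07, 10],
  ],
)

```text
time: 12.8
tool_pos: [0.481, -0.1109, 0.0476]
ee_rot: [-3.137, -0.002, 1.563]
wrist_force: [0.3, 1.1, -1.3]
width: 0.0228
finger_force: 28.6
```

Emit:
apply_moves(
  commands=[
    [0, 0, 0, 0, 0, -0.01, 10],
    [0, 0, 0, 0, 0, -0.018, 10],
    [0, 0, 0, 0, 0, -0.024, 10],
    [0, 0, 0, 0, 0, -0.0265, 10],
    [0, 0, 0, 0, 0, -0.0265, 10],
  ],
)

```text
time: 13.3
tool_pos: [0.4828, -0.1124, 0.0246]
ee_rot: [3.141, 0.0, 1.562]
wrist_force: [0.0, -0.1, -1.3]
width: 0.0223
finger_force: 28.9
```

Emit:
apply_moves(
  commands=[
    [0, 0, 0, 0, 0, -0.0008, 10],
    [0, 0, 0, 0, 0, -0.0008, 10],
    [0, 0, 0, 0, 0, -0.0008, 35],
    [0, 0, 0, 0, 0, -0.0008, 55],
    [0, 0, 0, 0, 0, -0.0008, 65],
  ],
)

```text
time: 13.8
tool_pos: [0.4827, -0.1124, 0.0237]
ee_rot: [3.141, 0.0, 1.562]
wrist_force: [0.3, -1.4, 0.1]
width: 0.0434
finger_force: 0.0
```

Emit:
apply_moves(
  commands=[
    [0, 0, 0, 0, 0, 0, 65],
    [0, 0, 0, 0, 0, 0.02, 65],
    [0, 0, 0, 0, 0, 0.045, 65],
    [0, 0, 0, 0, 0, 0.075, 65],
    [0, 0, 0, 0, 0, 0.095, 65],
  ],
)

```text
time: 14.3
tool_pos: [0.4832, -0.1125, 0.1207]
ee_rot: [3.139, 0.001, 1.562]
wrist_force: [0.3, -0.1, 0.0]
width: 0.061
finger_force: 0.0
```

Emit:
apply_moves(
  commands=[
    [0, 0, 0, 0.01, 0.006, 0, 65],
    [0, 0, 0, 0.03, 0.019, 0, 65],
    [0, 0, 0, 0.055, 0.034, 0, 65],
    [0, 0, 0, 0.08, 0.05, 0, 65],
    [0, 0, 0, 0.105, 0.065, 0, 65],
  ],
)

```text
time: 14.8
tool_pos: [0.5882, -0.0459, 0.1164]
ee_rot: [-3.139, -0.001, 1.562]
wrist_force: [1.1, -1.6, 0.2]
width: 0.061
finger_force: 0.0
```

Emit:
apply_moves(
  commands=[
    [0, 0, 0, 0.022, 0.014, 0, 65],
    [0, 0, 0, 0.037, 0.023, 0, 65],
    [0, 0, 0, 0.0445, 0.0275, 0, 65],
    [0, 0, 0, 0.0445, 0.0275, 0, 65],
    [0, 0, 0, 0.0445, 0.0275, 0, 65],
  ],
)

```text
time: 15.3
tool_pos: [0.6314, -0.0199, 0.1175]
ee_rot: [-3.14, 0.0, 1.562]
wrist_force: [-0.3, -0.4, 0.1]
width: 0.061
finger_force: 0.0
```

Run:
```python
from bench import *
from h import *
o=get_obs(); print(o["time"],o["tool_pos"],o["width"])
s=snapshot("side"); im=s["pixels"][:,:,::-1].copy()
b=cv2.resize(im[150:270,200:360],None,fx=4,fy=4,interpolation=2)
cv2.imwrite("pics/s3.png",b)
```

```text
15.3 [ 0.63136722 -0.01986768  0.11750935] 0.06100610107597556
```

View pics/s3.png

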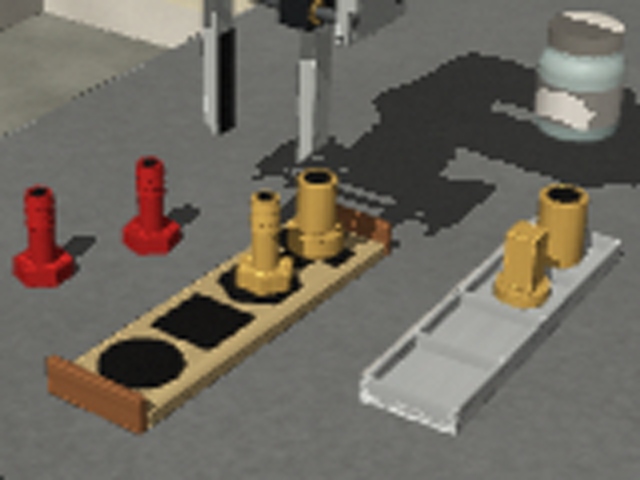

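The plug and sleeve stand in the two right-hand compartments, and the open jaw is over the brass hose tail. The red look-alikes are well clear.

Emit:
apply_moves(
  commands=[
    [0, 0, 0, 0, 0, -0.015, 65],
    [0, 0, 0, 0, 0, -0.038, 65],
    [0, 0, 0, 0, 0, -0.062, 65],
    [0, 0, 0, 0, 0, -0.078, 65],
    [0, 0, 0, 0, 0, -0.083, 65],
  ],
)

```text
time: 15.85
tool_pos: [0.6297, -0.0199, 0.0323]
ee_rot: [-3.136, -0.001, 1.561]
wrist_force: [-0.6, -0.3, -0.7]
width: 0.0612
finger_force: 0.0
```

Emit:
apply_moves(
  commands=[
    [0, 0, 0, 0, 0, 0, 65],
    [0, 0, 0, 0, 0, 0, 35],
    [0, 0, 0, 0, 0, 0, 24],
    [0, 0, 0, 0, 0, 0, 15],
    [0, 0, 0, 0, 0, 0, 8],
  ],
)

```text
time: 16.35
tool_pos: [0.6325, -0.0198, 0.0364]
ee_rot: [3.14, 0.0, 1.562]
wrist_force: [-0.6, 1.2, -0.4]
width: 0.0329
finger_force: 0.0
```

Emit:
apply_moves(
  commands=[
    [0, 0, 0, 0, 0, 0, 8],
    [0, 0, 0, 0, 0, 0, 8],
    [0, 0, 0, 0, 0, 0, 8],
    [0, 0, 0, 0, 0, 0.006, 8],
    [0, 0, 0, 0, 0, 0.01, 8],
  ],
)

```text
time: 16.85
tool_pos: [0.6319, -0.0198, 0.0457]
ee_rot: [-3.141, -0.0, 1.562]
wrist_force: [0.1, 0.2, -1.0]
width: 0.0193
finger_force: 30.0
```

Emit:
apply_moves(
  commands=[
    [0, 0, 0, 0, 0, 0.015, 8],
    [0, 0, 0, 0, 0, 0.035, 8],
    [0, 0, 0, 0, 0, 0.055, 8],
    [0, 0, 0, 0, 0, 0.07, 8],
    [0, 0, 0, 0, 0, 0.075, 8],
  ],
)

```text
time: 17.35
tool_pos: [0.6334, -0.0199, 0.1239]
ee_rot: [3.136, 0.001, 1.562]
wrist_force: [0.7, -0.8, -1.7]
width: 0.0194
finger_force: 30.0
```

Emit:
apply_moves(
  commands=[
    [0, 0, 0, -0.01, -0.002, 0, 8],
    [0, 0, 0, -0.028, -0.006, 0, 8],
    [0, 0, 0, -0.052, -0.01, 0, 8],
    [0, 0, 0, -0.076, -0.015, 0, 8],
    [0, 0, 0, -0.1, -0.02, 0, 8],
  ],
)

```text
time: 17.85
tool_pos: [0.5294, -0.0398, 0.1187]
ee_rot: [-3.138, -0.0, 1.562]
wrist_force: [0.3, -0.3, -0.1]
width: 0.0193
finger_force: 30.0
```

Emit:
apply_moves(
  commands=[
    [0, 0, 0, -0.022, -0.004, 0, 8],
    [0, 0, 0, -0.04, -0.008, 0, 8],
    [0, 0, 0, -0.051, -0.0105, 0, 8],
    [0, 0, 0, -0.051, -0.0105, 0, 8],
    [0, 0, 0, -0.051, -0.0105, 0, 8],
  ],
)

```text
time: 18.35
tool_pos: [0.481, -0.0503, 0.1202]
ee_rot: [3.141, -0.0, 1.562]
wrist_force: [-0.2, 0.1, -0.8]
width: 0.0191
finger_force: 30.0
```

Emit:
apply_moves(
  commands=[
    [0, 0, 0, 0, 0, -0.01, 8],
    [0, 0, 0, 0, 0, -0.03, 8],
    [0, 0, 0, 0, 0, -0.05, 8],
    [0, 0, 0, 0, 0, -0.065, 8],
    [0, 0, 0, 0, 0, -0.07, 8],
  ],
)

```text
time: 18.85
tool_pos: [0.4797, -0.0497, 0.0475]
ee_rot: [-3.137, -0.001, 1.562]
wrist_force: [-0.2, 0.0, -1.6]
width: 0.0191
finger_force: 30.0
```

Emit:
apply_moves(
  commands=[
    [0, 0, 0, 0, 0, -0.008, 8],
    [0, 0, 0, 0, 0, -0.015, 8],
    [0, 0, 0, 0, 0, -0.0195, 8],
    [0, 0, 0, 0, 0, -0.0215, 8],
    [0, 0, 0, 0, 0, -0.0215, 8],
  ],
)

```text
time: 19.35
tool_pos: [0.4811, -0.0503, 0.029]
ee_rot: [3.141, 0.0, 1.562]
wrist_force: [-0.3, -0.2, -1.3]
width: 0.019
finger_force: 30.0
```

Emit:
apply_moves(
  commands=[
    [0, 0, 0, 0, 0, -0.0008, 8],
    [0, 0, 0, 0, 0, -0.0008, 8],
    [0, 0, 0, 0, 0, -0.0008, 30],
    [0, 0, 0, 0, 0, -0.0008, 50],
    [0, 0, 0, 0, 0, -0.0008, 65],
  ],
)

```text
time: 19.85
tool_pos: [0.4813, -0.0504, 0.0286]
ee_rot: [3.141, 0.0, 1.562]
wrist_force: [-0.5, -0.3, 0.7]
width: 0.04
finger_force: 0.0
```

Emit:
apply_moves(
  commands=[
    [0, 0, 0, 0, 0, 0, 65],
    [0, 0, 0, 0, 0, 0.02, 65],
    [0, 0, 0, 0, 0, 0.045, 65],
    [0, 0, 0, 0, 0, 0.075, 65],
    [0, 0, 0, 0, 0, 0.095, 65],
  ],
)

```text
time: 20.35
tool_pos: [0.4818, -0.0505, 0.1255]
ee_rot: [3.139, 0.001, 1.562]
wrist_force: [0.9, 0.4, -0.4]
width: 0.0611
finger_force: 0.0
```

Emit:
apply_moves(
  commands=[
    [0, 0, 0, 0.01, -0.002, 0, 65],
    [0, 0, 0, 0.03, -0.006, 0, 65],
    [0, 0, 0, 0.055, -0.01, 0, 65],
    [0, 0, 0, 0.08, -0.015, 0, 65],
    [0, 0, 0, 0.105, -0.02, 0, 65],
  ],
)

```text
time: 20.85
tool_pos: [0.5868, -0.0704, 0.121]
ee_rot: [-3.139, -0.0, 1.562]
wrist_force: [-0.7, -0.3, -0.4]
width: 0.0608
finger_force: 0.0
```

Emit:
apply_moves(
  commands=[
    [0, 0, 0, 0.022, -0.004, 0, 65],
    [0, 0, 0, 0.037, -0.007, 0, 65],
    [0, 0, 0, 0.043, -0.0085, 0, 65],
    [0, 0, 0, 0.043, -0.0085, 0, 65],
    [0, 0, 0, 0.043, -0.0085, 0, 65],
  ],
)

```text
time: 21.35
tool_pos: [0.6284, -0.0787, 0.1223]
ee_rot: [-3.14, -0.0, 1.562]
wrist_force: [-0.5, 0.0, -0.1]
width: 0.0612
finger_force: 0.0
```

Run:
```python
from bench import *
from h import *
o=get_obs(); print(o["time"],o["tool_pos"],o["width"])
s=snapshot("side"); im=s["pixels"][:,:,::-1].copy()
b=cv2.resize(im[150:270,200:360],None,fx=4,fy=4,interpolation=2)
cv2.imwrite("pics/s4.png",b)
```

```text
21.35 [ 0.62835457 -0.07865318  0.12225766] 0.06115912762580461
```

View pics/s4.png

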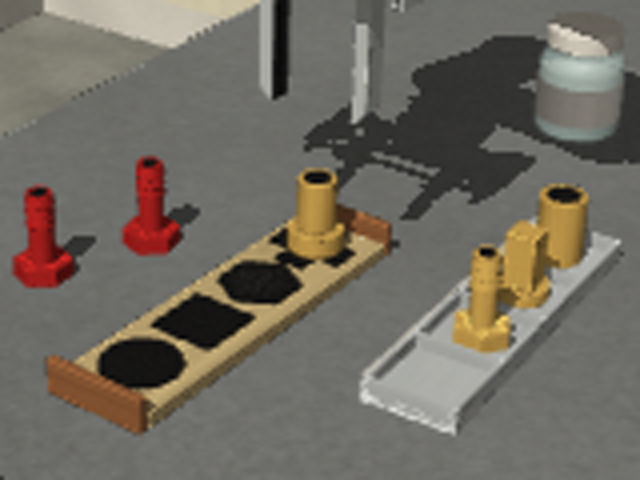

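The hose tail stands in the second compartment from the left, and only the reducer remains. The jaw is above it.

Emit:
apply_moves(
  commands=[
    [0, 0, 0, 0, 0, -0.015, 65],
    [0, 0, 0, 0, 0, -0.04, 65],
    [0, 0, 0, 0, 0, -0.066, 65],
    [0, 0, 0, 0, 0, -0.082, 65],
    [0, 0, 0, 0, 0, -0.0875, 65],
  ],
)

```text
time: 21.9
tool_pos: [0.6268, -0.0783, 0.0325]
ee_rot: [-3.137, -0.001, 1.562]
wrist_force: [0.1, -0.4, -0.4]
width: 0.061
finger_force: 0.0
```

Emit:
apply_moves(
  commands=[
    [0, 0, 0, 0, 0, 0, 65],
    [0, 0, 0, 0, 0, 0, 40],
    [0, 0, 0, 0, 0, 0, 32],
    [0, 0, 0, 0, 0, 0, 20],
    [0, 0, 0, 0, 0, 0, 15],
  ],
)

```text
time: 22.4
tool_pos: [0.6296, -0.0789, 0.0366]
ee_rot: [3.14, 0.0, 1.562]
wrist_force: [-0.1, -0.4, -0.6]
width: 0.0324
finger_force: 0.0
```

Emit:
apply_moves(
  commands=[
    [0, 0, 0, 0, 0, 0, 15],
    [0, 0, 0, 0, 0, 0, 15],
    [0, 0, 0, 0, 0, 0, 15],
    [0, 0, 0, 0, 0, 0.006, 15],
    [0, 0, 0, 0, 0, 0.01, 15],
  ],
)

```text
time: 22.9
tool_pos: [0.6288, -0.0787, 0.0454]
ee_rot: [-3.141, -0.0, 1.562]
wrist_force: [-0.4, -0.0, -1.9]
width: 0.0273
finger_force: 30.0
```

Emit:
apply_moves(
  commands=[
    [0, 0, 0, 0, 0, 0.015, 15],
    [0, 0, 0, 0, 0, 0.035, 15],
    [0, 0, 0, 0, 0, 0.055, 15],
    [0, 0, 0, 0, 0, 0.07, 15],
    [0, 0, 0, 0, 0, 0.075, 15],
  ],
)

```text
time: 23.4
tool_pos: [0.6303, -0.079, 0.1239]
ee_rot: [3.137, 0.001, 1.562]
wrist_force: [0.6, -0.0, -1.2]
width: 0.0277
finger_force: 30.0
```

Emit:
apply_moves(
  commands=[
    [0, 0, 0, -0.01, 0.006, 0, 15],
    [0, 0, 0, -0.027, 0.016, 0, 15],
    [0, 0, 0, -0.049, 0.029, 0, 15],
    [0, 0, 0, -0.071, 0.043, 0, 15],
    [0, 0, 0, -0.093, 0.056, 0, 15],
  ],
)

```text
time: 23.9
tool_pos: [0.5334, -0.0217, 0.1189]
ee_rot: [-3.138, -0.001, 1.562]
wrist_force: [-0.4, -0.7, -0.6]
width: 0.0278
finger_force: 30.0
```

Emit:
apply_moves(
  commands=[
    [0, 0, 0, -0.022, 0.013, 0, 15],
    [0, 0, 0, -0.042, 0.025, 0, 15],
    [0, 0, 0, -0.054, 0.033, 0, 15],
    [0, 0, 0, -0.057, 0.0345, 0, 15],
    [0, 0, 0, -0.057, 0.0345, 0, 15],
  ],
)

```text
time: 24.4
tool_pos: [0.4788, 0.0118, 0.1205]
ee_rot: [3.141, 0.0, 1.562]
wrist_force: [0.2, 0.2, -1.2]
width: 0.0277
finger_force: 30.0
```

Emit:
apply_moves(
  commands=[
    [0, 0, 0, 0, 0, -0.01, 15],
    [0, 0, 0, 0, 0, -0.03, 15],
    [0, 0, 0, 0, 0, -0.05, 15],
    [0, 0, 0, 0, 0, -0.065, 15],
    [0, 0, 0, 0, 0, -0.07, 15],
  ],
)

```text
time: 24.9
tool_pos: [0.4778, 0.0113, 0.0478]
ee_rot: [-3.137, -0.0, 1.561]
wrist_force: [0.1, 0.2, -1.5]
width: 0.0277
finger_force: 30.0
```

Emit:
apply_moves(
  commands=[
    [0, 0, 0, 0, 0, -0.008, 15],
    [0, 0, 0, 0, 0, -0.015, 15],
    [0, 0, 0, 0, 0, -0.0195, 15],
    [0, 0, 0, 0, 0, -0.0217, 15],
    [0, 0, 0, 0, 0, -0.0217, 15],
  ],
)

```text
time: 25.4
tool_pos: [0.4794, 0.0117, 0.0294]
ee_rot: [3.14, 0.0, 1.562]
wrist_force: [-0.5, -0.3, -2.1]
width: 0.0271
finger_force: 30.0
```

Next: release, rise, and move aside so the top camera has a clear view.

Emit:
apply_moves(
  commands=[
    [0, 0, 0, 0, 0, -0.0008, 15],
    [0, 0, 0, 0, 0, -0.0008, 15],
    [0, 0, 0, 0, 0, -0.0008, 35],
    [0, 0, 0, 0, 0, -0.0008, 55],
    [0, 0, 0, 0, 0, -0.0008, 65],
  ],
)

```text
time: 25.9
tool_pos: [0.479, 0.0117, 0.028]
ee_rot: [3.141, -0.0, 1.562]
wrist_force: [-0.7, -0.1, -0.4]
width: 0.0452
finger_force: 0.0
```

Emit:
apply_moves(
  commands=[
    [0, 0, 0, 0, 0, 0, 65],
    [0, 0, 0, 0, 0, 0.02, 65],
    [0, 0, 0, 0, 0, 0.045, 65],
    [0, 0, 0, 0, 0, 0.085, 65],
    [0, 0, 0, 0, 0, 0.12, 65],
  ],
)

```text
time: 26.4
tool_pos: [0.4788, 0.0117, 0.1494]
ee_rot: [-3.141, -0.0, 1.562]
wrist_force: [-0.2, 0.6, 0.4]
width: 0.0611
finger_force: 0.0
```

Emit:
apply_moves(
  commands=[
    [0, 0, 0, -0.01, 0.02, 0.01, 65],
    [0, 0, 0, -0.02, 0.05, 0.02, 65],
    [0, 0, 0, -0.03, 0.08, 0.02, 65],
    [0, 0, 0, -0.04, 0.12, 0.02, 65],
    [0, 0, 0, -0.05, 0.16, 0.02, 65],
  ],
)

```text
time: 26.9
tool_pos: [0.4286, 0.1728, 0.1684]
ee_rot: [3.141, -0.0, 1.561]
wrist_force: [-0.5, -0.1, 0.1]
width: 0.0611
finger_force: 0.0
```

Emit:
apply_moves(
  commands=[
    [0, 0, 0, -0.02, 0.04, 0, 65],
    [0, 0, 0, -0.04, 0.08, 0, 65],
    [0, 0, 0, -0.05, 0.11, 0, 65],
    [0, 0, 0, -0.05, 0.12, 0, 65],
    [0, 0, 0, -0.05, 0.12, 0, 65],
  ],
)

```text
time: 27.4
tool_pos: [0.3789, 0.2924, 0.1679]
ee_rot: [3.142, 0.001, 1.564]
wrist_force: [-0.0, -0.5, 0.3]
width: 0.0612
finger_force: 0.0
```

Run:
```python
from bench import *
from h import *
o=get_obs(); print(o["time"],o["tool_pos"],o["qvel"].round(3))
s=snapshot("top"); im=s["pixels"][:,:,::-1]
b=cv2.resize(im[215:275,230:380],None,fx=5,fy=5,interpolation=cv2.INTER_CUBIC)
def dr(P,col):
    p=(proj(s,P)-[230,215]+.5)*5-.5; cv2.polylines(b,[np.round(p*8).astype(int)],True,col,1,cv2.LINE_AA,3)
t=np.linspace(0,6.28,40)
for x,y,z,r,f in[(.4796,.0121,.062,.014,.02),(.4813,-.0499,.072,.009,.018),(.4829,-.1119,.058,.011,.019),(.4846,-.1739,.058,.017,.017)]:
    dr(np.c_[x+r*np.cos(t),y+r*np.sin(t),0*t+z],(255,0,0)); dr(np.c_[x+f*np.cos(t),y+f*np.sin(t),0*t+.008],(0,0,255))
c=cv2.resize(snapshot("side")["pixels"][150:270,200:360,::-1],(750,562),interpolation=2)
cv2.imwrite("pics/f.png",np.vstack([b,c[230:528]]))
```

```text
27.4 [0.37890307 0.29243538 0.16794725] [-0.045 -0.012  0.011 -0.017  0.009 -0.012]
```

View pics/f.png

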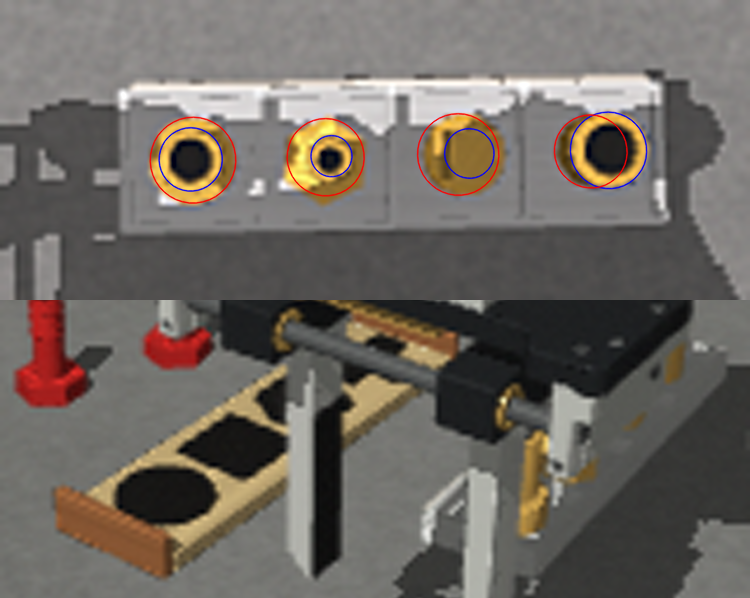

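The final top view shows all four fittings upright and within about 2 mm of their compartment centres: reducer (190,160), hose tail (328,158), plug (466,152) and sleeve (608,150). I'm handing the job in.

```bash
python3 -c "
from bench import *
print(close_job())"
```

```text
the job is handed in; nothing more can be done
None
```

All four fittings now stand upright and released in the display rack in reverse order (from the left: reducer, hose tail, plug, sleeve), and the job was handed in at about 27 s; the hand-in call gave no verdict.

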